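# Find the worn rotor bearing by spinning

## Robot

A 7-joint arm with a two-finger parallel gripper is mounted at the origin on a cart in front of the work surface, level with it; the furniture and walls round the work are solid. World frame = base frame: x ahead of the robot, y to its left, z up, the work surface at z = 0. Lengths are in m, angles in rad, forces in N, time in s.
With the tool pointing down it reaches from about 0.375 to 0.925 m from the base axis. Payload 3.1 kg.
Tool frame: the origin (TCP) lies between the finger pads; the fingertips stand 25 mm ahead of it and the grasp point (between the pads) lies 6 mm ahead of it; z points along the fingers, y is the line along which they close (so a half turn about z gives the same grasp; the last joint's range is limited). The gripper opens to 85 mm and grips with 20 to 120 N. Pads are 22 mm wide; open, the fingers measure 114 mm over their backs; the gripper's body (76 mm by 85 mm) begins 54 mm behind the grasp point. The pads swing forward as they close: fully open they stand 13 mm farther back than shut.
Start: joints at [-1.215, 0.383, 0.044, 1.598, -0.018, 1.161, -0.05], TCP at [0.285, 0.584, 0.232] pointing down, gripper open.
Joint ranges: [-2.61, 2.61], [-0.41, 2.15], [-1.48, 1.57], [0, 2.5], [-1.57, 4.71], [0.05, 1.97], [-2.85, 2.85]. Speed limits (rad/s): [2.79, 2.79, 3.14, 3.14, 3.14, 3.14, 3.14].

## Interface

Orientations are given as [roll, pitch, yaw] about the fixed x, y, z axes, in that order (R = Rz(yaw) Ry(pitch) Rx(roll)).
In Python, from plant import arm gives the robot as it stands. The module is installed in compiled form; this text tells all that it offers. Calls block until the motion is done:
- arm.reach(position, orientation): joint-space move of the TCP to a pose.
- arm.servo_line(position, rotation=None, vel=0.15, until_force=None): straight line of the TCP; rotation=None keeps the orientation; vel is the mean speed in m/s. With until_force (N) it stops when the force on the tool has changed by that much, and returns True; else False.
- arm.goto_joints(angles): joint-space move.
- arm.open_gripper() and arm.close(grip_force=None): open the fingers fully, or close them until they stop; grip_force is the grip in N (None keeps the last).
- arm.wait(seconds).
- arm.inverse_kinematics(position, orientation): joint angles nearest the present ones, or None.
- arm.get_state(): the state.
- arm.capture(name): name is "scene" or "top" or "wrist"; returns (picture, depth): 420x560x3 uint8, red, green, blue; 420x560 float32, m along the optical axis (not along the pixel's ray), 0 where there is no reading.
- arm.get_calibration(name): a dict with "vertical_fov" (degrees; the focal length in pixels is half the picture's height over the tangent of half this angle, whatever the lens; pixels are square), "cx", "cy" (the principal point, pixels), "R" (3x3) and "t" (3): a world point X has camera coordinates R X + t. Camera axes: x right, y down, z forward; pixel columns grow to the right and rows downward; lengths in m; the calibration is good to about 2 mm. A picture is of the moment at which its call begins: read the wrist's pose just before it. get_calibration takes no time and is no camera call; for the wrist camera it gives the pose at the moment of the call.
A pose or a line that the arm cannot do raises arm.IKError and nothing moves.
- arm.sign_off(): hands the job in; it is judged then, once.
The state is a dict: "time_s": time; "joint_pos": joint angles; "joint_velocities": joint speeds; "joint_efforts": joint torques, N m; "position": TCP position; "ee_rot": TCP orientation; "force": force on the tool from outside, world axes, zero at the start; "moment": the same for the moment, N m; "gripper_width": opening from 0.0 (shut) to 1.0 (fully open); "finger_force": force on a finger pad.
Only numpy, scipy, OpenCV 4.12 (cv2) and the standard library are available. Lean on these libraries where they do the work, as an engineer would, in place of code of your own. Each camera call takes 0.05 s, during which the arm holds its last target. There are 200 camera calls.

## Task

One of the three small rotors on the sloping stand has a worn bearing that drags. Spin each of the three rotors by at least an eighth of a turn to find out which one does not coast freely, then lift that whole unit out by its black cap and set it down gently, standing upright on its foot, on the floor of the red reject tray. Leave the two sound units seated in their pockets and do not disturb the timer, dish and cup nearby.

Things in the scene. Friction and masses are not known exactly. Their poses are not given: they have to be found in the camera images.
- stand: grey fixed stand, 316 mm long (its y); origin on the worktop under its middle, x away from the robot, z up. Its deck slopes 30 degrees, low edge towards the robot, with three square pockets (39 mm wide, 16 mm deep, 108 mm apart along y), each holding one rotor unit, so that the units' axes lean 30 degrees towards -x
- rail (a point): middle of the stand's steel carrying rail, 12 mm thick, 250 mm long along the stand's y, held by a thin post at each end; it lies straight above the caps, 274 mm over the worktop, and 75 mm behind the leaning axes of the units: a tool can reach the units only when it leans about as they do
- tray: shallow red reject tray, 130 x 150 x 18 mm, walls and floor 4 mm thick, fixed; origin at the centre of its underside, z up
- timer: small white timer, 45 x 75 x 63 mm, loose bystander; origin at its underside
- dish: closed petri dish with a tan lid, 60 mm wide and 15 mm high, loose bystander; origin at its underside
- cup: specimen cup with yellow lid, 54 x 54 x 66 mm, loose bystander; origin at its underside
- unit_a_cap (a point): centre of a rotor unit's black cap: 16 x 16 mm, 36 mm high (42 to 78 mm above the underside of the unit's foot), fixed to the foot, does not turn with the rotor. z points up along the unit's axis, x and y are square to the cap's and foot's faces, at the start in line with the stand's. The three units look alike; any may stand in any pocket
- unit_a_foot (a point): centre of the underside of unit_a's square steel foot, 36 mm wide, 22 mm high (axes as the cap's). Whole unit about 0.27 kg. The rotor lies 29 to 39 mm above this point: three lobes, arms 11 mm wide ending in 18 mm discs, tips 40 mm from the axis
- spin_a (a joint): turn of unit_a's rotor, rad, no stops, growing anticlockwise seen from above. At 0 its one blue lobe points along the unit's -x (to the robot), the plain ones 120 degrees either side; starts within 0.2 of 0. Pushed quickly at a lobe, a sound rotor coasts on for seconds; the worn one needs about 0.05 N m and stops as soon as the push ends
- unit_b_cap (a point): centre of a rotor unit's black cap: 16 x 16 mm, 36 mm high (42 to 78 mm above the underside of the unit's foot), fixed to the foot, does not turn with the rotor. z points up along the unit's axis, x and y are square to the cap's and foot's faces, at the start in line with the stand's. The three units look alike; any may stand in any pocket
- unit_b_foot (a point): centre of the underside of unit_b's square steel foot, 36 mm wide, 22 mm high (axes as the cap's). Whole unit about 0.27 kg. The rotor lies 29 to 39 mm above this point: three lobes, arms 11 mm wide ending in 18 mm discs, tips 40 mm from the axis
- spin_b (a joint): turn of unit_b's rotor, rad, no stops, growing anticlockwise seen from above. At 0 its one blue lobe points along the unit's -x (to the robot), the plain ones 120 degrees either side; starts within 0.2 of 0. Pushed quickly at a lobe, a sound rotor coasts on for seconds; the worn one needs about 0.05 N m and stops as soon as the push ends
- unit_c_cap (a point): centre of a rotor unit's black cap: 16 x 16 mm, 36 mm high (42 to 78 mm above the underside of the unit's foot), fixed to the foot, does not turn with the rotor. z points up along the unit's axis, x and y are square to the cap's and foot's faces, at the start in line with the stand's. The three units look alike; any may stand in any pocket
- unit_c_foot (a point): centre of the underside of unit_c's square steel foot, 36 mm wide, 22 mm high (axes as the cap's). Whole unit about 0.27 kg. The rotor lies 29 to 39 mm above this point: three lobes, arms 11 mm wide ending in 18 mm discs, tips 40 mm from the axis
- spin_c (a joint): turn of unit_c's rotor, rad, no stops, growing anticlockwise seen from above. At 0 its one blue lobe points along the unit's -x (to the robot), the plain ones 120 degrees either side; starts within 0.2 of 0. Pushed quickly at a lobe, a sound rotor coasts on for seconds; the worn one needs about 0.05 N m and stops as soon as the push ends

How it is judged:
By the outcome, as a careful person would: the job done as asked, in the order asked, and still so for the second after the job is handed in, with the robot touching nothing.
It also fails if it takes over 58 s, if anything falls off the work surface, if the arm or the gripper's body presses on something with over 40 N, if the wrist force passes 120 N, or if a joint passes its speed limit or range.

## Working session

There is one attempt and no reset: what is moved stays moved. The work goes in short steps, each a Python script; the robot and the scene stay as the last script left them, time stands still between calls to the robot, and variables do not carry over. Pictures are saved under pics/ and viewed, at most 11 in all, crops included, and the job is handed in when it is done.

```bash
mkdir -p pics; ls; python3 - <<'E'
from plant import arm
import cv2,numpy as np
for n in("scene","top"):
    p,d=arm.capture(n); cv2.imwrite(f"pics/{n}0.png",p[:,:,::-1]); np.savez(f"{n}0.npz",p=p,d=d,**arm.get_calibration(n))
    print(arm.get_calibration(n))
print(arm.get_state())
E
```

```text
pics
{'vertical_fov': 54.4892187556784, 'cx': 283.245684289368, 'cy': 204.21013231682372, 'R': array([[-0.89948232, -0.4367385 ,  0.01382171],
       [-0.21486673,  0.41454159, -0.88430061],
       [ 0.38047845, -0.79838259, -0.4667134 ]]), 't': array([0.40663464, 0.28287775, 1.1511994 ])}
{'vertical_fov': 53.803483119541966, 'cx': 283.86471393422516, 'cy': 212.1108109821428, 'R': array([[ 0.07279034, -0.9973333 , -0.00527796],
       [-0.97490428, -0.07003503, -0.21132141],
       [ 0.21038824,  0.02052766, -0.97740238]]), 't': array([-0.06945211,  0.53863582,  1.16587829])}
{'time_s': 0.1, 'joint_pos': array([-1.21479998,  0.38379288,  0.04381146,  1.5993988 , -0.01793262,
        1.16118671, -0.04986886]), 'joint_velocities': array([-0.00049942, -0.00136126, -0.00018547, -0.00232188, -0.00014388,
       -0.00103011, -0.00163434]), 'joint_efforts': array([ 2.80673179e-03, -4.34730542e+01,  1.02936499e+00, -2.50454789e+01,
        1.08958830e-02,  5.46626470e-03, -1.11786770e-05]), 'position': array([0.2845563 , 0.58346832, 0.23119515]), 'ee_rot': array([-3.13920029e+00,  8.77376808e-05,  2.68791804e+00]), 'force': array([0.23446279, 0.09222062, 0.18180387]), 'moment': array([-0.00873695, -0.03046504, -0.02122218]), 'finger_force': 0.0, 'gripper_width': 0.999469857184312}
```

View pics/scene0.png

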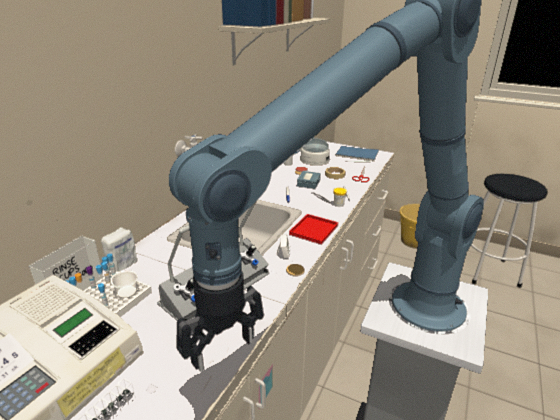

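View pics/top0.png

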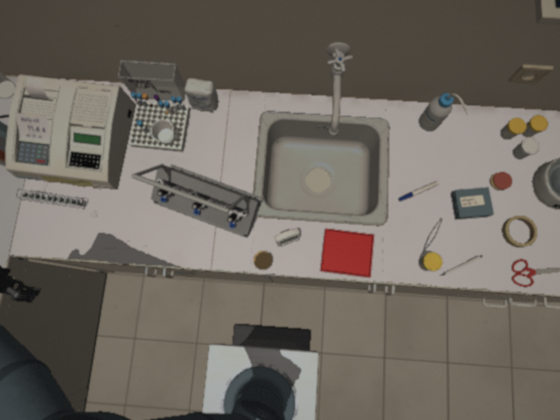

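The top view shows the stand at about (205,200), tray (347,252), timer (288,237), dish (263,260) and cup (432,262). Next I zoom in and build a point cloud.

```bash
cat > h.py <<'E'
import numpy as np,cv2
def cloud(z):
    d=z['d'];h,w=d.shape;f=h/2/np.tan(np.radians(float(z['vertical_fov'])/2))
    v,u=np.mgrid[:h,:w]
    c=np.stack([(u-z['cx'])/f*d,(v-z['cy'])/f*d,d],-1)
    X=(c-z['t'])@z['R']; X[d==0]=np.nan
    return X
def proj(z,P):
    f=420/2/np.tan(np.radians(float(z['vertical_fov'])/2));c=np.atleast_2d(P)@np.asarray(z['R']).T+z['t']
    return np.c_[c[:,0]/c[:,2]*f+z['cx'],c[:,1]/c[:,2]*f+z['cy']]
E
python3 - <<'E'
from h import *
z=np.load('top0.npz');X=cloud(z);p=z['p']
cv2.imwrite('pics/topcrop.png',cv2.resize(p[155:280,125:265,::-1],None,fx=4.8,fy=4.8,interpolation=cv2.INTER_CUBIC))
hsv=cv2.cvtColor(p,cv2.COLOR_RGB2HSV)
red=((hsv[...,0]<5)|(hsv[...,0]>175))&(hsv[...,1]>200)&(hsv[...,2]>90)
red[:, :310]=0; red[:,385:]=0
pt=X[red];print('tray',len(pt),np.nanmedian(pt,0),cv2.minAreaRect((pt[~np.isnan(pt).any(1)][:,:2]*1000).astype(np.float32)))
for n,(a,b,c,d) in dict(timer=(222,250,270,305),dish=(248,272,250,276),cup=(245,275,420,445)).items():
    q=X[a:b,c:d].reshape(-1,3);q=q[q[:,2]>0.01];print(n,len(q),np.median(q,0),q.min(0),q.max(0))
# stand region
R=X[160:245,130:265].reshape(-1,3)
s=R[(R[:,2]>.012)&(R[:,2]<.5)]
rail=s[s[:,2]>.24];print('rail',len(rail),rail.mean(0),rail.min(0),rail.max(0))
r=rail-rail.mean(0);print(np.linalg.svd(r,full_matrices=False)[2][0])
print(cv2.minAreaRect((s[s[:,2]<.12][:,:2]*1000).astype(np.float32)))
# normals
dx=X[:,2:]-X[:,:-2];dy=X[2:]-X[:-2];n=np.cross(dx[1:-1],dy[:,1:-1]);n/=np.linalg.norm(n,axis=-1,keepdims=True);n*=np.sign(n[...,2:])
nn=n[159:244,129:264];m=(abs(nn[...,2]-np.cos(np.pi/6))<.06);P=X[160:245,130:265][m];N=nn[m]
k=(P[:,2]>.02)&(P[:,2]<.15);P=P[k];N=N[k];print(len(P),np.median(N,0));
print(np.histogram(np.arctan2(N[:,1],N[:,0]),12))
# RANSAC-ish plane
best=0;rng=np.random.default_rng(0)
for _ in range(500):
    a=P[rng.choice(len(P),3,0)];q=np.cross(a[1]-a[0],a[2]-a[0]);q/=np.linalg.norm(q)+1e-9;q*=np.sign(q[2])
    i=abs((P-a[0])@q)<.002
    if i.sum()>best: best=i.sum();I=i
A=P[I];c=A.mean(0);q=np.linalg.svd(A-c)[2][2];q*=np.sign(q[2]);print('plane',best,c,q,'yaw',np.arctan2(-q[1],-q[0]),'tilt',np.degrees(np.arccos(q[2])))
# heights at front and back
E
```

```text
tray 0 [nan nan nan] ((0.0, 0.0), (0.0, 0.0), 0.0)
timer 308 [ 0.4700267  -0.04463204  0.0530013 ] [ 0.44592769 -0.08096066  0.01030523] [ 0.49740502 -0.0066517   0.0638612 ]
dish 8 [0.40827615 0.01709521 0.01121632] [0.39627348 0.00501266 0.0102515 ] [0.42259437 0.05196641 0.01280379]
cup 343 [ 0.42562418 -0.46001587  0.0636999 ] [ 0.40054542 -0.48923567  0.01004527] [ 0.48149764 -0.43706292  0.07206413]
rail 556 [0.52500065 0.22183118 0.27614845] [0.48465301 0.09409481 0.24052288] [0.58424131 0.34791919 0.28539075]
[-0.2844761  -0.95867698  0.00343588]
((571.6798095703125, 210.02455139160156), (317.9382629394531, 129.72128295898438), 72.3436508178711)
593 [-0.22013539  0.1488877   0.86346608]
(array([57, 44, 32, 36, 30, 33, 22, 35, 56, 70, 91, 87]), array([-3.13288659e+00, -2.61030036e+00, -2.08771413e+00, -1.56512791e+00,
       -1.04254168e+00, -5.19955455e-01,  2.63077190e-03,  5.25216998e-01,
        1.04780322e+00,  1.57038945e+00,  2.09297568e+00,  2.61556190e+00,
        3.13814813e+00]))
plane 339 [0.56058453 0.20523446 0.06477007] [-0.4864055   0.14511462  0.86159819] yaw -0.2899339220741555 tilt 30.50349611030243
  return np.nanmean(a, axis, out=out, keepdims=keepdims)
```

View pics/topcrop.png

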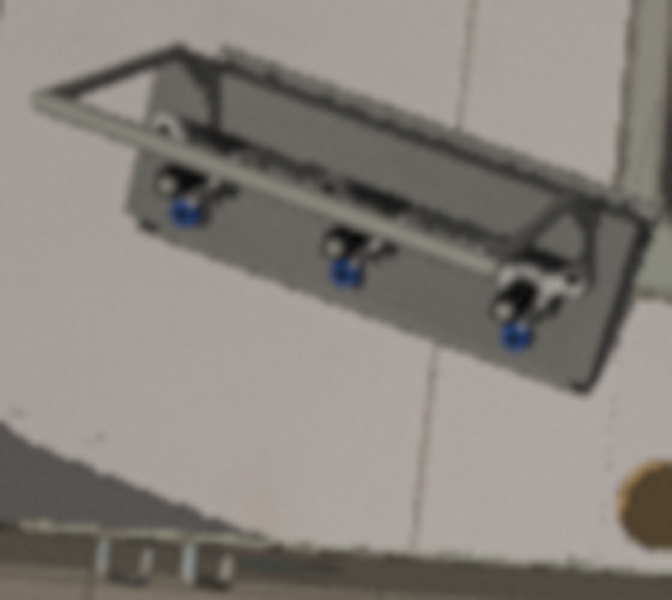

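```bash
python3 - <<'E'
from h import *
z=np.load('top0.npz');zs=np.load('scene0.npz');X=cloud(z);p=z['p']
print('tray px',p[252,347],X[252,347])
psi=-.289;c,s=np.cos(psi),np.sin(psi);Rz=np.array([[c,-s,0],[s,c,0],[0,0,1]])
a=np.array([-.5*c,-.5*s,.75**.5])
red=(p[...,0]>2.5*p[...,1].astype(float))&(p[...,0]>60);red[:,:310]=0;red[:,385:]=0;red[:220]=0
q=X[red];q=q[~np.isnan(q).any(1)];
print(len(q),q.min(0),q.max(0))
f=q[(q[:,2]<.03)];print('tray',cv2.minAreaRect((f[:,:2]*1000).astype(np.float32)),np.percentile(f[:,2],[5,50,95]))
O=np.array([.5717,.2100,0])
L=(X-O)@Rz   # stand coords
reg=np.zeros(p.shape[:2],bool);reg[155:250,128:265]=1
S=L[reg];C=p[reg].astype(int)
low=S[(S[:,2]>.015)&(S[:,2]<.13)];print('stand ext',np.nanpercentile(low,[1,99],axis=0))
r=S[(S[:,2]>.262)&(S[:,2]<.29)];print('rail',len(r),np.percentile(r,[2,50,98],axis=0))
m=np.median(r[:,0]);r2=r[abs(r[:,0]-m)<.012];print(r2.mean(0),np.percentile(r2[:,1],[1,99]),'slope',np.polyfit(r2[:,1],r2[:,0],1))
# deck plane heights in stand coords: n=( -.5,0,.866)
al=np.array([-.5,0,.75**.5]);h=S@al
print('hist h',np.histogram(h[(S[:,2]>.02)&(S[:,2]<.2)],bins=np.arange(-.02,.14,.005)))
blue=(C[:,2]>C[:,0]+40)&(C[:,2]>C[:,1]+25)
for k in(-.108,0,.108):
    b=S[blue&(abs(S[:,1]-k)<.05)];print('blue',len(b),np.median(b,0),np.median(b@al))
    w=(abs(S[:,1]-k)<.04)&(h>0.11-.03)&(S[:,2]<.2);
    print(np.round(np.c_[S[w],h[w],C[w]][:14],3))
E
```

```text
tray px [153  48  45] [ 0.44469362 -0.2288356   0.00174884]
1957 [ 0.37879725 -0.30070206 -0.00557715] [ 0.5065978  -0.15489585  0.02056226]
tray ((442.75732421875, -227.854736328125), (142.26181030273438, 122.3305892944336), 86.78569030761719) [-0.00114786  0.00287911  0.00848365]
stand ext [[-0.06033775 -0.15736921  0.03227148]
 [ 0.04455823  0.1545078   0.11743656]]
rail 518 [[-0.05474257 -0.12769575  0.27064459]
 [-0.04955245 -0.00380355  0.27830735]
 [-0.04237964  0.12386051  0.282598  ]]
[-0.04932948 -0.00266851  0.27803322] [-0.12832381  0.12631726] slope [-0.00262983 -0.0493365 ]
hist h (array([   0,    0,    0,    0,    1,    2,    1,    1,    1,    1,    3,
         40,   53,   64,  110, 1114, 1377,  117,   29,   66,  215,   60,
         11,   15,   18,   26,   28,   29,   63,   20,    6]), array([-2.00000000e-02, -1.50000000e-02, -1.00000000e-02, -5.00000000e-03,
        3.46944695e-18,  5.00000000e-03,  1.00000000e-02,  1.50000000e-02,
        2.00000000e-02,  2.50000000e-02,  3.00000000e-02,  3.50000000e-02,
        4.00000000e-02,  4.50000000e-02,  5.00000000e-02,  5.50
[... 2683 characters left out ...]
01 1.26e-01 9.60e+01 9.30e+01 8.70e+01]
 [2.50e-02 1.24e-01 1.55e-01 1.22e-01 8.10e+01 7.90e+01 7.40e+01]
 [2.60e-02 1.23e-01 1.51e-01 1.18e-01 7.00e+01 6.80e+01 6.40e+01]
 [2.90e-02 1.23e-01 1.45e-01 1.11e-01 6.60e+01 6.40e+01 6.10e+01]
 [2.90e-02 1.20e-01 1.45e-01 1.11e-01 7.70e+01 7.50e+01 7.10e+01]
 [1.30e-02 1.27e-01 1.75e-01 1.45e-01 1.09e+02 1.04e+02 1.00e+02]
 [1.40e-02 1.25e-01 1.74e-01 1.44e-01 9.60e+01 9.30e+01 8.80e+01]
 [1.60e-02 1.24e-01 1.69e-01 1.39e-01 8.30e+01 8.00e+01 7.60e+01]
 [1.70e-02 1.23e-01 1.67e-01 1.36e-01 7.20e+01 7.00e+01 6.60e+01]
 [2.00e-02 1.23e-01 1.60e-01 1.29e-01 6.50e+01 6.40e+01 6.00e+01]
 [2.20e-02 1.23e-01 1.55e-01 1.23e-01 5.90e+01 5.80e+01 5.50e+01]]
```

```bash
cat >> h.py <<'E'
from scipy.spatial.transform import Rotation as Ro
psi=-.289;O=np.array([.5717,.2100,0]);Y0=-.001;U0=.0196;H0=.044
ST=Ro.from_euler('z',psi).as_matrix();TL=Ro.from_euler('y',-30,degrees=True).as_matrix()
UF=ST@TL            # unit axes in world
def pt(y,x=0,h=0):  # unit-frame: x, stand y, height above foot underside -> world
    return O+ST@(np.array([0,Y0+y,0])+TL@np.array([U0+x,0,H0+h]))
def ori(flip=0,R=UF): # tool z down the unit axis, y along unit y
    M=R@np.array([[1,0,0],[0,-1,0],[0,0,-1.]]) if not flip else R@np.array([[-1,0,0],[0,1,0],[0,0,-1.]])
    return Ro.from_matrix(M).as_euler('xyz')
TIP=.025
E
python3 - <<'E'
from h import *
from plant import arm
np.set_printoptions(precision=3,suppress=True)
for fl in(0,1):
  for y in(.108,0,-.108):
    for(x,dy,h) in((-.06,-.04,.2),(-.027,-.045,.052),(-.027,.052,.052),(0,0,.06),(0,0,.16)):
      P=pt(y+dy,x,h);print(fl,y,(x,dy,h),P,arm.inverse_kinematics(P,ori(fl)))
  P=[.443,-.228,.13];print(arm.inverse_kinematics(P,ori(fl,np.eye(3))))
E
```

```text
0 0.108 (-0.06, -0.04, 0.2) [0.44  0.319 0.191] [-2.176  0.468  1.415  2.151  0.01   0.669 -2.704]
0 0.108 (-0.027, -0.045, 0.052) [0.537 0.285 0.079] [-1.806  1.027  1.362  2.114 -1.065  0.621 -1.77 ]
0 0.108 (-0.027, 0.052, 0.052) [0.565 0.378 0.079] [-1.5    0.669  0.802  1.904  0.029  0.51  -2.755]
0 0.108 (0, 0, 0.06) [0.569 0.323 0.1  ] [-1.415  0.543  0.749  1.983  0.207  0.491 -2.821]
0 0.108 (0, 0, 0.16) [0.521 0.337 0.186] [-1.924  0.72   1.383  2.007 -0.431  0.687 -2.279]
0 0 (-0.06, -0.04, 0.2) [0.41  0.215 0.191] None
0 0 (-0.027, -0.045, 0.052) [0.506 0.181 0.079] [-1.782  0.847  1.371  2.31  -1.097  0.457 -1.547]
0 0 (-0.027, 0.052, 0.052) [0.534 0.274 0.079] [-1.806  1.012  1.362  2.136 -1.069  0.605 -1.749]
0 0 (0, 0, 0.06) [0.538 0.219 0.1  ] [-1.762  0.864  1.371  2.199 -0.968  0.521 -1.697]
0 0 (0, 0, 0.16) [0.49  0.233 0.186] [-2.046  0.353  1.443  2.213  0.132  0.568 -2.628]
0 -0.108 (-0.06, -0.04, 0.2) [0.379 0.112 0.191] [ 0.277 -0.353 -0.878  2.455  0.242  0.595 -2.654]
0 -0.108 (-0.027, -0.045, 0.052) [0.476 0.078 0.079] [-1.697  0.593  1.394  2.471 -1.093  
[... 1153 characters left out ...]
.538 0.219 0.1  ] [-1.015  0.307  0.358  2.175  0.742  0.487 -0.038]
1 0 (0, 0, 0.16) [0.49  0.233 0.186] [-1.062  0.086  0.286  2.185  0.678  0.726  0.018]
1 -0.108 (-0.06, -0.04, 0.2) [0.379 0.112 0.191] [-1.038 -0.309  0.241  2.5    0.755  0.832 -0.008]
1 -0.108 (-0.027, -0.045, 0.052) [0.476 0.078 0.079] [-0.87   0.146  0.401  2.45   1.073  0.343 -0.19 ]
1 -0.108 (-0.027, 0.052, 0.052) [0.503 0.171 0.079] [-1.01   0.262  0.383  2.306  0.892  0.416 -0.168]
1 -0.108 (0, 0, 0.06) [0.507 0.116 0.1  ] [-0.903  0.171  0.39   2.348  0.887  0.403 -0.035]
1 -0.108 (0, 0, 0.16) [0.459 0.13  0.186] [-0.966 -0.103  0.315  2.361  0.744  0.691  0.093]
[-0.492  0.366  1.031  2.083 -0.401  0.905  2.335]
```

```bash
python3 - <<'E'
from h import *
from plant import arm
arm.reach(pt(.108-.045,-.045,.17),ori(1))
cal=arm.get_calibration("wrist");p,d=arm.capture("wrist");cv2.imwrite("pics/w1.png",p[:,:,::-1]);np.savez("w1.npz",p=p,d=d,**cal)
s=arm.get_state();print(s['time_s'],s['position'],pt(.108-.045,-.045,.17))
X=cloud(dict(p=p,d=d,**cal));L=((X-O)@ST-[0,Y0,0])@TL-[U0,0,H0]
C=p.astype(int);blue=(C[...,2]>C[...,0]+40)&(C[...,2]>C[...,1]+25)
for k in(-.108,0,.108):
    m=blue&(abs(L[...,1]-k)<.05);print('blue',m.sum(),np.median(L[m],0))
    e=proj(cal,[pt(k,0,.078),pt(k,-.031,.039)]);print(e)
print(cal['R'],cal['t'])
E
```

```text
1.4 [0.46585676 0.30850254 0.17342877] [0.46572216 0.30619218 0.17262944]
blue 338 [-0.0333627  -0.10611054  0.03967704]
[[ 44.27604023 271.11804003]
 [ 65.88190731 216.45294552]]
blue 253 [-0.03245171  0.00457814  0.04017928]
[[185.39779359 270.85109621]
 [193.43841511 216.28721686]]
blue 274 [-0.03319692  0.11140705  0.04031158]
[[326.08839587 270.58496796]
 [320.64254217 216.12194603]]
[[ 0.283165    0.95906516  0.00340721]
 [ 0.64475339 -0.19299174  0.73962643]
 [ 0.7100075  -0.2072395  -0.67300901]] [-0.42853159 -0.33754599  0.00925217]
```

View pics/w1.png

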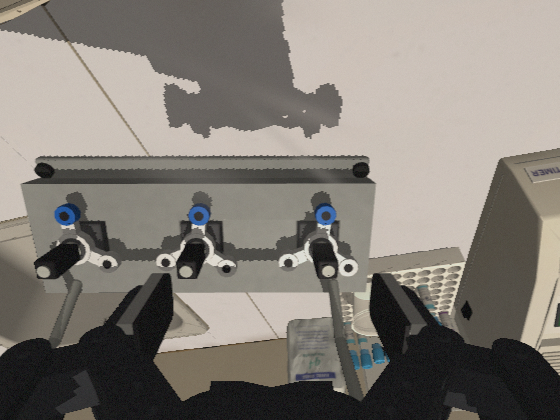

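The wrist picture shows all three units clearly: cap tops near (43,271), (190,272) and (328,270), blue lobes at (66,215), (199,215) and (326,215). These match the predictions within 1–4 px. Next I refine from the cap tops, then spin the first (+y) unit.

```bash
cat > look.py <<'E'
from h import *
def L_of(cal,d):
    X=cloud(dict(d=d,**cal));return ((X-O)@ST-[0,Y0,0])@TL-[U0,0,H0]
def blues(arm,name="wrist"):
    cal=arm.get_calibration(name);p,d=arm.capture(name);L=L_of(cal,d);C=p.astype(int)
    blue=(C[...,2]>C[...,0]+40)&(C[...,2]>C[...,1]+25)&(abs(L[...,2]-.036)<.015)
    o=[]
    for k in(.108,0,-.108):
        m=blue&(np.hypot(L[...,1]-k,L[...,0])<.05)
        c=np.median(L[m],0)if m.sum()>8 else np.full(3,np.nan)
        o.append(np.degrees(np.arctan2(-(c[1]-k),-c[0])))
    return p,np.round(o,1)   # spin angle deg
E
python3 - <<'E'
from look import *
z=np.load('w1.npz');cal={k:z[k] for k in('vertical_fov','cx','cy','R','t')};L=L_of(cal,z['d'])
for k in(-.108,0,.108):
    m=(L[...,2]>.072)&(L[...,2]<.083)&(abs(L[...,1]-k)<.03)&(abs(L[...,0])<.03);q=L[m];print(k,len(q),q.mean(0)-[0,k,.078],q.min(0),q.max(0))
    m=(L[...,2]>.045)&(L[...,2]<.083)&(abs(L[...,1]-k)<.03)&(abs(L[...,0])<.02);q=L[m];print('  cap',np.percentile(q[:,:2],[3,97],axis=0).ravel()) 
E
```

```text
-0.108 530 [-0.00289273  0.00350011  0.00011618] [-0.0094566  -0.11454978  0.0720204 ] [ 0.00620745 -0.09741676  0.08252114]
  cap [-0.00935769 -0.11303481  0.00526479 -0.09829498]
0 473 [-0.00321767  0.00216145  0.00073482] [-0.00971913 -0.0069861   0.07205575] [0.00629241 0.00942848 0.08284161]
  cap [-0.00951342 -0.00553701  0.00488056  0.0092904 ]
0.108 468 [-0.00340328  0.00042161  0.00104653] [-0.01002323  0.10100143  0.07206282] [0.00640628 0.11717826 0.08273872]
  cap [-0.00972901  0.10113336  0.00477773  0.11599782]
```

```bash
sed -i 's/Y0=-.001;U0=.0196/Y0=.0004;U0=.0176/' h.py
cat > spin.py <<'E'
from look import *
from plant import arm
import sys
k=float(sys.argv[1]);o=ori(1);np.set_printoptions(precision=3,suppress=True)
if arm.get_state()['gripper_width']>.1: arm.close(20)
print('before',blues(arm)[1])
arm.reach(pt(k-.047,-.027,.13),o)
print('dn',arm.servo_line(pt(k-.047,-.027,.052),vel=.12,until_force=6))
s=arm.get_state();print(s['position']-pt(k-.047,-.027,.052),s['force'])
arm.servo_line(pt(k+.050,-.027,.052),vel=.2)
s=arm.get_state();print(s['time_s'],s['force'])
arm.servo_line(pt(k+.050,-.035,.16),vel=.25)
for i in range(6):
    p,b=blues(arm);print(arm.get_state()['time_s'],b)
cv2.imwrite(f"pics/s{k}.png",p[:,:,::-1])
E
python3 spin.py .108
```

```text
before [-2.9 -6.9 -1.9]
dn False
[-0.     0.001  0.001] [-0.407  0.594  0.931]
3.9417 [ 0.132 -0.069 -0.419]
4.575 [ -5.3 -10.4   nan]
4.625 [ -5.6 -10.9   nan]
4.675 [ -5.9 -10.5   nan]
4.725 [ -5.1 -11.    nan]
4.775 [ -5.2 -10.4   nan]
4.825 [ -5.3 -11.    nan]
```

View pics/s0.108.png

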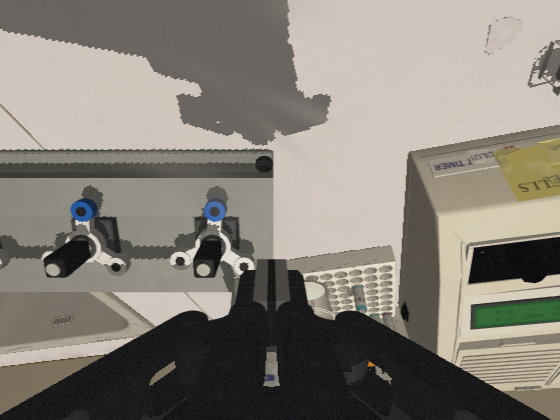

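The picture shows the blue lobe of the +y unit still at (215,211), so it was not touched. The closed fingertip is at (270,262). I'll measure where the tip really is in the tool frame.

```bash
python3 - <<'E'
from look import *
from plant import arm
np.set_printoptions(precision=4,suppress=True)
s=arm.get_state();cal=arm.get_calibration("wrist");p,d=arm.capture("wrist")
T=Ro.from_euler('xyz',s['ee_rot']).as_matrix();X=cloud(dict(d=d,**cal));t=(X-s['position'])@T
print(s['gripper_width'],T.T@(-UF[:,2]))
for v in range(250,300,6): print(v,t[v,262],t[v,278],d[v,262])
m=(abs(t[...,0])<.03)&(abs(t[...,1])<.03)&(t[...,2]<.06)&(t[...,2]>-.03);q=t[m];print(len(q),q.min(0),q.max(0))
print('cam in tool',T.T@(-cal['R'].T@cal['t']-s['position']))
E
```

```text
0.0012439725489593622 [-0.0003  0.0034  1.    ]
250 [-0.049  -0.0077  0.14  ] [-0.0986  0.0093  0.2498] 0.30772033
256 [-0.0555 -0.0078  0.1413] [-0.1104  0.0095  0.2574] 0.31092548
262 [ 0.0115 -0.0036 -0.0066] [ 0.0107  0.0035 -0.0051] 0.14965454
268 [ 0.0118 -0.0034 -0.0129] [ 0.0119  0.0033 -0.0131] 0.14364427
274 [ 0.0114 -0.0033 -0.0175] [ 0.0119  0.0032 -0.0184] 0.13932818
280 [ 0.0117 -0.0032 -0.0229] [ 0.0119  0.0031 -0.0233] 0.13408616
286 [ 0.0118 -0.0031 -0.0277] [ 0.0115  0.003  -0.0272] 0.12947099
292 [ 0.0117 -0.003  -0.0317] [ 0.011   0.003  -0.0306] 0.1257157
298 [ 0.0111 -0.0029 -0.0349] [ 0.0114  0.0029 -0.0353] 0.12282434
1957 [ 0.0065 -0.013  -0.03  ] [ 0.0125  0.0142 -0.0023]
cam in tool [ 0.0785  0.0003 -0.1424]
```

```bash
cat > spin.py <<'E'
from look import *
from plant import arm
import sys
k=float(sys.argv[1]);o=ori(1);np.set_printoptions(precision=3,suppress=True)
H=.0245
arm.reach(pt(k-.047,-.027,.11),o)
print('dn',arm.servo_line(pt(k-.047,-.027,.045),vel=.2,until_force=6),arm.servo_line(pt(k-.047,-.027,H),vel=.05,until_force=4))
s=arm.get_state();h=(TL.T@(ST.T@(s['position']-O)))[2]-H0;print('tcp h',h,s['force'])
if h>H+.003: sys.exit()
arm.servo_line(pt(k+.050,-.027,H),vel=.2)
s=arm.get_state();print(s['time_s'],s['force'])
arm.servo_line(pt(k+.050,-.035,.12),vel=.25)
for i in range(5):
    p,b=blues(arm);print(arm.get_state()['time_s'],b)
cv2.imwrite(f"pics/s{k}b.png",p[:,:,::-1])
E
python3 spin.py .108
```

```text
dn True False
tcp h 0.024133088199096875 [-0.589  0.379  0.12 ]
6.9167 [ 0.066 -1.14   0.558]
7.5 [-70.1 -11.4   nan]
7.55 [-69.7 -11.2   nan]
7.6 [-69.6 -11.3   nan]
7.65 [-70.1 -11.4   nan]
7.7 [-70.  -11.2   nan]
```

```bash
python3 spin.py 0; python3 spin.py -.108
```

```text
dn False False
tcp h 0.02434355334919644 [-0.435  0.603 -0.456]
10.2 [-0.164 -0.921 -0.068]
10.7833 [-68.7  27.   -2.8]
10.8333 [-68.2   1.1  -2.4]
10.8833 [-68.6 -26.8  -2.8]
10.9333 [-68.6 -53.   -2.4]
10.9833 [-68.8 -75.9  -2.3]
dn False False
tcp h 0.02497744544839875 [ 0.785 -0.053 -0.048]
13.4833 [-0.083 -0.164 -0.356]
14.0667 [-66.6  34.9   0.7]
14.1167 [-66.6  20.9 -27.6]
14.1667 [-66.5   6.3 -54.3]
14.2167 [-66.3  -7.4 -77.5]
14.2667 [ -66.5  -23.4 -114.2]
```

The worn unit is the one in the +y pocket: it turned 65° and stopped dead, while the other two kept coasting. Next I hover over it, open the gripper and measure the cap from close by.

```bash
python3 - <<'E'
from look import *
from plant import arm
np.set_printoptions(precision=4,suppress=True)
arm.servo_line(pt(-.058,-.035,.15),vel=.2)
arm.reach(pt(.108,-.01,.15),ori(1));arm.open_gripper()
s=arm.get_state();cal=arm.get_calibration("wrist");p,d=arm.capture("wrist");L=L_of(cal,d)
print(s['time_s'],s['position']-pt(.108,-.01,.15))
for k in(.108,0):
    m=(L[...,2]>.045)&(L[...,2]<.086)&(abs(L[...,1]-k)<.025)&(abs(L[...,0])<.025);q=L[m]
    if len(q): print(k,len(q),np.percentile(q,[1,99],axis=0).ravel(), np.median(q[q[:,2]>.073],0))
T=Ro.from_euler('xyz',s['ee_rot']).as_matrix();t=(cloud(dict(d=d,**cal))-s['position'])@T
m=(abs(t[...,0])<.02)&(abs(t[...,1])<.06)&(t[...,2]<.03)&(t[...,2]>-.06);q=t[m];print(len(q),q.min(0),q.max(0),'inner',np.sort(q[(q[:,1]>0)&(q[:,2]>-.03)][:,1])[:1],np.sort(q[(q[:,1]<0)&(q[:,2]>-.03)][:,1])[-1:])
cv2.imwrite("pics/g1.png",p[:,:,::-1])
E
```

```text
16.0583 [-0.  0.  0.]
0.108 841 [-0.0076  0.0997  0.0462  0.008   0.1153  0.0824] [-0.0013  0.1075  0.0794]
0 1182 [-0.0075 -0.0071  0.0457  0.008   0.0083  0.0821] [-0.0011  0.002   0.0791]
8235 [-0.0113 -0.06   -0.06  ] [ 0.0151  0.0599 -0.0117] inner [0.0428] [-0.0414]
```

View pics/g1.png

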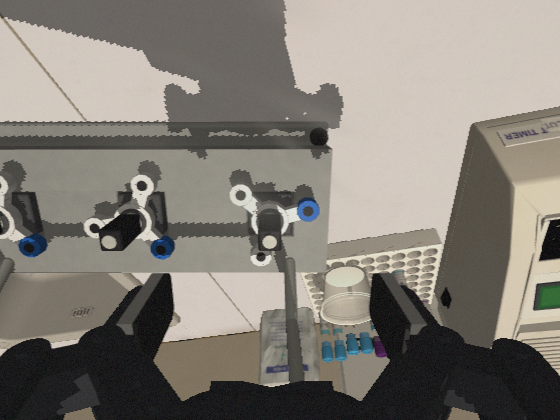

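The picture shows the cap top at (269,241), centred between the open fingers. The measured cap centre is within 1 mm of plan, so I grasp and lift.

```bash
python3 - <<'E'
from look import *
from plant import arm
np.set_printoptions(precision=3,suppress=True)
y=.1076
arm.servo_line(pt(y,0,.14),vel=.15)
print('dn',arm.servo_line(pt(y,0,.075),vel=.12,until_force=8),arm.servo_line(pt(y,0,.043),vel=.06,until_force=6))
s=arm.get_state();print(s['position']-pt(y,0,.043),s['force'])
arm.close(45);s=arm.get_state();print('w',s['gripper_width'],s['finger_force'],s['force'])
arm.servo_line(pt(y,0,.069),vel=.05)
s=arm.get_state();print('w',s['gripper_width'],s['finger_force'],s['force'])
arm.servo_line(pt(y,0,.15),vel=.15)
s=arm.get_state();print(s['time_s'],'w',s['gripper_width'],s['finger_force'],s['force'],s['moment'])
p,d=arm.capture("wrist");cv2.imwrite("pics/g2.png",p[:,:,::-1])
for P,o in [(pt(-.05,0,.15),ori(1)),(pt(-.12,0,.15),ori(1)),(pt(-.19,0,.15),ori(1)),(pt(-.19,-.0,.18),ori(1))]: print(P,arm.inverse_kinematics(P,o))
for yaw in np.radians([-90,-60,-30,-16,0,30,60]):
  print(yaw,*[arm.inverse_kinematics([.443,-.228,z],ori(1,Ro.from_euler('z',yaw).as_matrix())) for z in(.2,.047)])
E
```

```text
dn False False
[ 0. -0. -0.] [-0.16  -0.119  0.574]
w 0.17814664408480013 46.74605301219344 [-0.946 -1.454  1.538]
w 0.18001174390676944 46.35230001305899 [ 0.27  -0.003 -3.184]
19.725 w 0.18225514576316507 46.37037680404319 [ 0.031 -0.859 -2.564] [ 0.202  0.875 -0.021]
[0.479 0.186 0.177] [-1.     0.025  0.282  2.272  0.722  0.682  0.029]
[0.459 0.119 0.177] [-0.958 -0.097  0.334  2.381  0.764  0.658  0.09 ]
[0.439 0.052 0.177] [-0.909 -0.229  0.409  2.472  0.806  0.647  0.189]
[0.425 0.056 0.203] [-0.938 -0.319  0.382  2.466  0.772  0.756  0.211]
-1.5707963267948966 [-0.598  0.22   1.111  2.026 -0.23   1.028  0.624] [-0.363  0.523  0.896  2.122 -0.596  0.768  0.915]
-1.0471975511965976 [-0.58   0.212  1.088  2.026 -0.219  1.027  1.137] [-0.482  0.629  1.065  2.125 -0.764  0.839  1.581]
-0.5235987755982988 [-0.65   0.248  1.182  2.027 -0.268  1.034  1.708] [-0.353  0.516  0.882  2.121 -0.584  0.764  1.952]
-0.2792526803190927 [-0.659  0.255  1.196  2.028 -0.276  1.036  1.96 ] [ 0.546  0.369 -0.174  2.082  0.097  0.698  1.601]
0.0 [-0.692  0.281  1.245  2.028 -0.309  1.043  2.272] [-0.321  0.497  0.84   2.12  -0.547  0.752  2.444]
0.5235987755982988 [-0.68   0.271  1.227  2.028 -0.297  1.04   2.783] [ 1.102  0.502 -0.819  2.057  0.515  0.795  2.066]
1.0471975511965976 [ 1.462  0.365 -1.228  1.947  0.387  1.098  2.692] [-0.633  0.978  1.368  2.129 -1.128  1.118 -2.335]
```

View pics/g2.png

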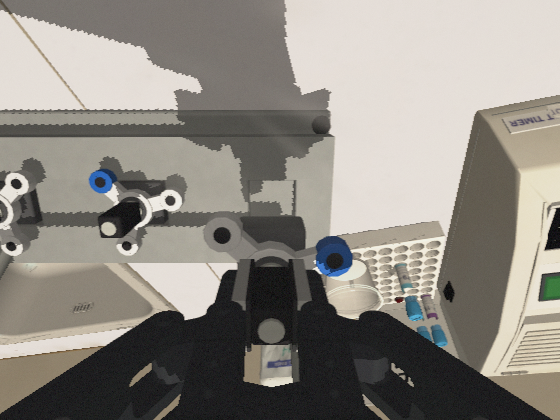

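The unit is out: its pocket at (272,195) is empty and it hangs straight in the fingers at (270,250). Now I carry it along the front of the rail to the tray.

```bash
python3 - <<'E'
from look import *
from plant import arm
np.set_printoptions(precision=3,suppress=True)
arm.servo_line(pt(-.19,0,.15),vel=.2)
o=ori(1,Ro.from_euler('z',-1.05).as_matrix())
arm.reach([.443,-.228,.2],o)
s=arm.get_state();print(s['time_s'],s['position'],s['ee_rot'],s['gripper_width'],s['force'])
cal=arm.get_calibration("wrist");p,d=arm.capture("wrist");cv2.imwrite("pics/t1.png",p[:,:,::-1])
X=cloud(dict(d=d,**cal));red=(p[...,0]>2.5*p[...,1].astype(float))&(p[...,0]>60);q=X[red];q=q[(q[:,2]<.03)];print(len(q),cv2.minAreaRect((q[:,:2]*1000).astype(np.float32)))
p,d=arm.capture("scene");cv2.imwrite("pics/t1s.png",cv2.resize(p[180:300,230:390,::-1],None,fx=5,fy=5,interpolation=cv2.INTER_CUBIC))
E
```

```text
22.5083 [ 0.443 -0.226  0.199] [-3.14  -0.002  2.095] 0.18289445158575582 [ 0.164  0.747 -2.88 ]
13519 ((441.0776062011719, -230.1634979248047), (155.67105102539062, 128.7416229248047), 86.86273193359375)
```

View pics/t1.png

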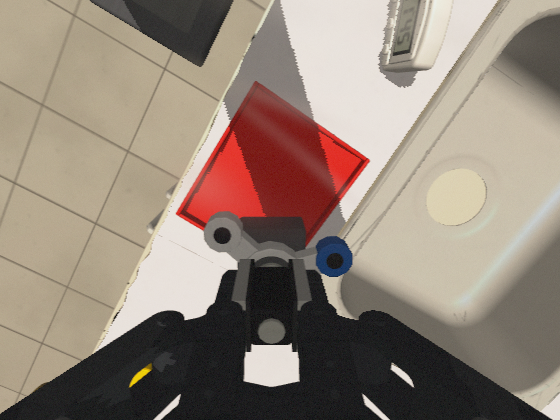

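View pics/t1s.png

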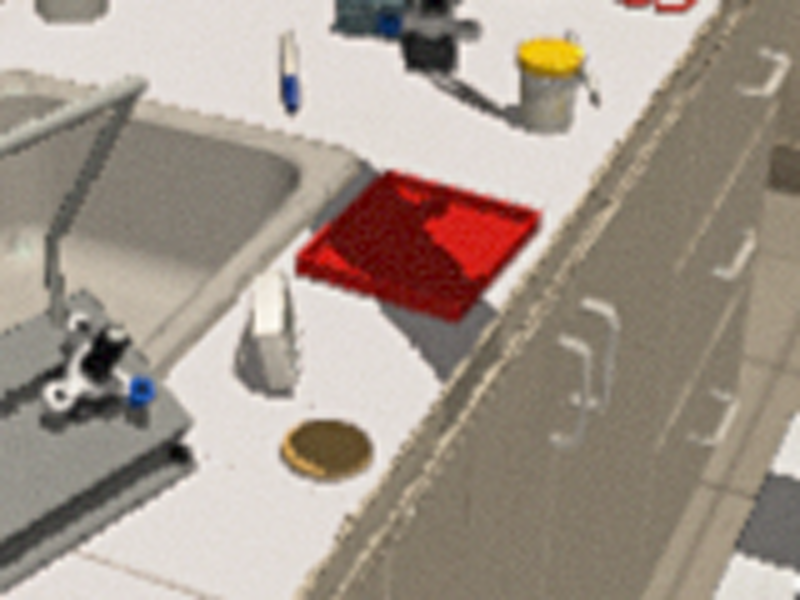

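The wrist view shows the unit hanging straight over the tray (tray spans (180–370, 80–245)). The scene view shows timer, dish and cup untouched. Now I lower it.

```bash
python3 - <<'E'
from look import *
from plant import arm
np.set_printoptions(precision=4,suppress=True)
arm.servo_line([.441,-.229,.065],vel=.12);arm.wait(.3)
print('touch',arm.servo_line([.441,-.229,.038],vel=.015,until_force=1.5))
s=arm.get_state();print(s['time_s'],s['position'],s['force'],s['moment'])
p,d=arm.capture("scene");cv2.imwrite("pics/d1.png",cv2.resize(p[180:300,230:390,::-1],None,fx=5,fy=5,interpolation=cv2.INTER_CUBIC))
E
```

```text
touch True
25.3583 [ 0.441  -0.229   0.0465] [0.1971 0.8091 5.1084] [ 0.1423 -0.0075  0.0449]
```

View pics/d1.png

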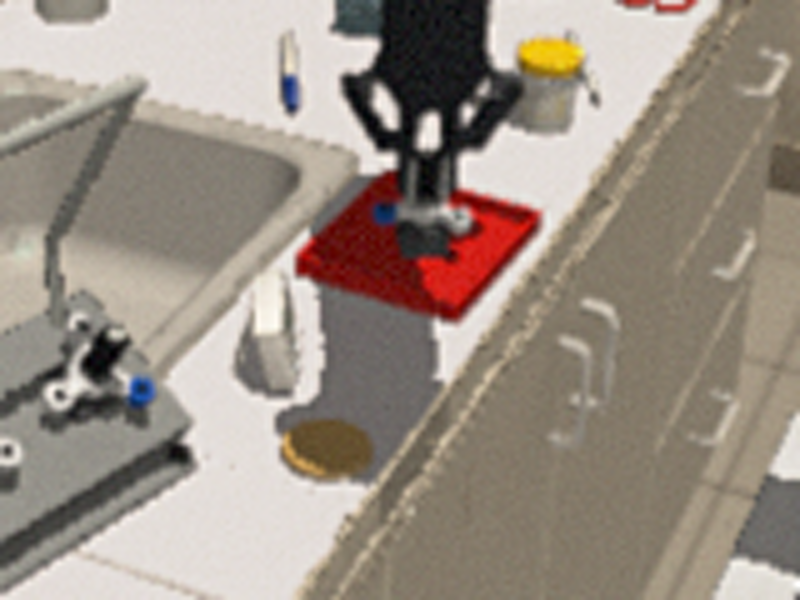

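The unit touched down at TCP z = 46.5 mm (expected 47) and stands on the tray floor. I release it, retreat straight up and check.

```bash
python3 - <<'E'
from look import *
from plant import arm
np.set_printoptions(precision=4,suppress=True)
arm.open_gripper();arm.wait(.2);arm.servo_line([.441,-.229,.18],vel=.12)
arm.servo_line([.441,-.229,.25],vel=.15);arm.wait(.5)
s=arm.get_state();print(s['time_s'],s['position'],s['force'])
cal=arm.get_calibration("wrist");p,d=arm.capture("wrist");X=cloud(dict(d=d,**cal))
m=(X[...,2]>.07)&(X[...,2]<.09)&(np.hypot(X[...,0]-.441,X[...,1]+.229)<.04);print('cap top',m.sum(),np.median(X[m],0))
q,_=arm.capture("scene");q=cv2.resize(q[180:300,230:390],None,fx=2.5,fy=2.5)
p=cv2.resize(p,(400,300));cv2.imwrite("pics/e1.png",np.hstack([p,q])[:,:,::-1])
E
```

```text
28.6833 [ 0.4409 -0.2291  0.2498] [-0.2596 -0.3983 -0.0114]
cap top 311 [ 0.4401 -0.2272  0.0823]
```

View pics/e1.png

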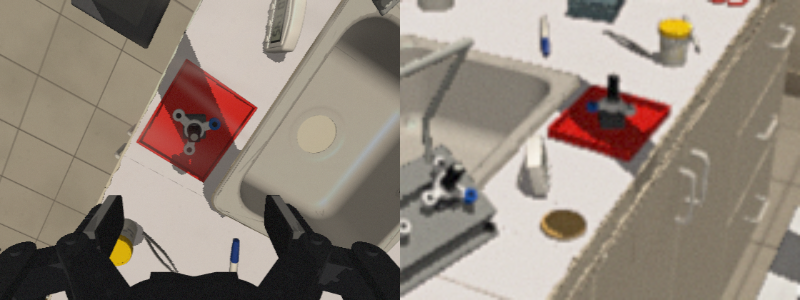

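The unit stands upright in the middle of the tray, with its cap top at z = 82 mm (4 + 78 expected). The timer, dish and cup are undisturbed and the gripper is clear.

```bash
python3 -c "
from plant import arm
print(arm.sign_off())"
```

```text
the job is handed in; nothing more can be done
None
```

The job is handed in: the rotor in the +y pocket was the worn one (it turned about 65° and stopped dead while the other two coasted), and that unit now stands upright on the red tray's floor, with the two sound units left in their pockets and the timer, dish and cup untouched.

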